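# Draw out and latch the length stop of a cheese cutter

### The job

Lift the loose cover off the notched rack of the cheese cutter and set it down upright, flat on the floor of the empty steel tray. Then raise the lever of the sprung length stop, draw the stop out to the notch beside the tall pointed marker, lower the lever fully into that notch and let go, so that the stop stays there. Never let the stop fly back, and leave the cheese and the other loose things on the table where they are.

Things in the scene. Friction and masses are not known exactly. Their poses are not given: they have to be found in the camera images.
- cutter: Cheese cutter, fixed; place and yaw vary. Origin on the table, z up; the stop is drawn out along its +x; the lever's knob is on its +y side, towards the robot. White base plate, top at z 6 mm, x -250 to 120, y -35 to 165 mm. Board and wire bow (135 mm high) at y below -45. Spring housing 64 mm high, x -250 to -110, y -25 to 25; end block 50 mm high, x 90 to 110.
- home_notch (a point): Floor of the rack's home notch, at the cutter's x -65, y 75, z 30 mm; axes as the cutter's. The steel rack runs along x, 16 mm thick in y: seven square teeth 12 mm wide, tops 14 mm above this point, and six notches 12 mm wide, centred 0 (home), 24, 48, 72, 96 and 120 mm from here along +x.
- latch: Steel lever (bar 9 mm wide, 8 mm high) along the cutter's +y. Origin on its hinge, 42 mm above the table at the cutter's y 0. Hinges up 0 to 0.6 rad about x; at 0.2 the bar clears the teeth. Its carriage slides 0 to 135 mm along +x; a spring pulls it home with 6 N (home) to 14 N (120 mm). Starts home, down. Friction can hold the bar half-way into a notch: press it home.
- grip (a point): Point in the lever's black upright square knob (16 x 16 mm, 38 mm tall), 145 mm from the hinge along the lever and 20 mm above the hinge axis (62 mm above the table when the lever is down); the knob's top is 16 mm higher. Axes as the lever's.
- bar (a point): Middle of the underside of the lever's bar where it crosses the rack (75 mm from the hinge). It is 32 mm above the table when the lever is fully down in a notch, and 44 mm when the bar lies on top of a tooth. Axes as the lever's.
- marker: Tall pointed steel marker fixed on the base plate on the knob side of the rack: a diamond post 20 mm across, 22 mm high, with an 8 mm fin. Three low round studs (12 mm across, 6 mm high) stand beside other notches. It stands beside one of the last four notches. Origin under the diamond, at the cutter's y 105 mm, level in x with the wanted notch's middle; axes as the cutter's.
- cover: Loose steel cover, 0.15 to 0.31 kg: an upside-down channel 130 x 27 x 21 mm (3 mm walls, open ends), its roof resting on the rack's teeth over all notches but home, along the cutter's x. In its middle a black square knob 18 x 18 mm, from 21 to 53 mm above the underside. Origin at the centre of the underside, x along its length, z up.
- tray: Empty steel tray, fixed to the table, 120 (x) x 200 (y) x 22 mm, walls and floor 4 mm thick. Origin at the centre of its underside. The cover fits in it with its length along the tray's y.
- wedge: pale block of cheese, 60 x 95 x 55 mm, lying on the cutter's white board; leave it alone. Origin at its underside or middle.
- brush: red brush lying on the table; leave it alone. Origin at its underside or middle.
- scraper: spatula lying on the table; leave it alone. Origin at its underside or middle.
- coating: white jar, 72 mm across, 100 mm high; leave it alone. Origin at its underside or middle.
- tin: small steel tin, 60 mm across, 60 mm high; leave it alone. Origin at its underside or middle.
- clamp: steel ring, 64 mm across, 16 mm high, flat on the table; leave it alone. Origin at its underside or middle.
Things that resemble listed ones, but are neither listed nor needed, are in the scene too. Leave any green or orange look-alike of the cover alone.

How it is judged:
By the outcome, as a careful person would: the job done as asked, in the order asked, and still so for the second after the job is handed in, with the robot touching nothing.
It also fails if it takes over 58 s, if anything falls off the work surface, if the arm or the gripper's body presses on something with over 40 N, if the wrist force passes 120 N, or if a joint passes its speed limit or range.

### The arm

A 6-joint arm with a two-finger parallel gripper is mounted at the origin on the work surface. World frame = base frame: x ahead of the robot, y to its left, z up, the work surface at z = 0. Lengths are in m, angles in degrees, forces in N, time in s.
With the tool pointing down it reaches from about 0.4 to 0.825 m from the base axis. Payload 7 kg.
Tool frame: the origin (TCP) lies midway between the tips of the shut fingers; the grasp point (between the pads) lies 19 mm behind it; z points along the fingers, y is the line along which they close (so a half turn about z gives the same grasp; the last joint's range is limited). The gripper opens to 88 mm and grips with 3 to 60 N. Pads are 19 mm wide; open, the fingers measure 130 mm over their backs; the gripper's body (78 mm by 193 mm) begins 47 mm behind the grasp point.
Start: joints at [88.184, 20.546, 0.682, 0, -70.136, -16.507], TCP at [0.212, 0.641, 0.227] pointing down, gripper open.
Joint ranges: [-176.03, 176.03], [-82.01, 121.73], [-58.28, 71.71], [-173.87, 95.51], [-174.79, -0.11], [-173.66, 173.66]. Speed limits (degrees/s): [136.94, 136.94, 172.46, 180, 180, 180].

### API

Orientations are given as [roll, pitch, yaw] about the fixed x, y, z axes, in that order (R = Rz(yaw) Ry(pitch) Rx(roll)).
In Python, from plant import ctrl, viewer, close_job gives the robot as it stands. The module is installed in compiled form; this text tells all that it offers.
- The arm moves only by the tool step_arm, never from a script. Its argument "moves" is a list that holds one entry, the list of rows, each a list of 5 numbers: the shift along the world's x, y, z in cm, then the turn about the world's z in rad, then the finger opening in cm, from 0 to 8.76. In form: [[[tx, ty, tz, twist, grip], ...]]. A call has 1 to 10 rows; each row shifts and turns the commanded pose from where the row before left it; what a row does not reach is not made up. A row lasts 1/10 s, in which the tool goes at most 50 mm and 8.59 degrees, less where a joint would pass 70% of its speed; a pose out of reach is approached as far as the arm can. A call with a gripper value outside its range is refused whole. The fingers move at their own pace and stop on an object; the grip force is fixed at half the most. Time passes only in rows, so rows that do not move let the fingers close. It gives the time, the measured TCP pose, the force, the opening and the grip force at its end, in the units of the state.
- ctrl.get_obs(): the state, without advancing time (a new reading comes with each control period).
- viewer.snapshot(name): name is "scene" or "top" or "wrist"; returns (picture, depth): 480x640x3 uint8, blue, green, red; 480x640 float32, m along the optical axis (not along the pixel's ray), 0 where there is no reading.
- viewer.camera_info(name): a dict with "camera_matrix" (3x3 intrinsics, pixels), "k1" (the pictures are not rectified: a ray, as slopes to the right and down, at radius r is drawn at 1 + k1 r^2 times it, then the intrinsics apply), "eye" and "orientation" of the camera in the world. Camera axes: x right, y down, z forward; pixel columns grow to the right and rows downward; lengths in m; the calibration is good to about 2 mm. A picture is of the moment at which its call begins: read the wrist's pose just before it. camera_info takes no time and is no camera call; for the wrist camera it gives the pose at the moment of the call.
- close_job(): hands the job in; it is judged then, once.
The state is a dict: "clock": time; "joint_pos": joint angles; "qvel": joint speeds; "tau": joint torques, N m; "tool_pos": TCP position; "orientation": TCP orientation; "force": force on the tool from outside, world axes, zero at the start; "moment": the same for the moment, N m; "opening": finger opening in m; "gripper_force": force on a finger pad.
Only numpy, scipy, OpenCV 4.12 (cv2) and the standard library are available. Lean on these libraries where they do the work, as an engineer would, in place of code of your own. Each camera call takes 0.05 s, during which the arm holds its last target. There are 200 camera calls.

## Working session

There is one attempt and no reset: what is moved stays moved. The work goes in short steps, Python scripts to look and compute and a tool call to move; the robot and the scene stay as the last step left them, time stands still between calls to the robot, and variables do not carry over. Pictures are saved under pics/ and viewed, at most 10 in all, crops included, and the job is handed in when it is done.

Besides the shell and the picture viewer there is one more tool, called after "Call:" by a JSON object that holds its "fn" and its "kwargs", one argument or row to a line. step_arm: Moves the arm, as the interface text tells. Its arguments: {"type":"object","properties":{"moves":{"type":"array","items":{"type":"array","items":{"type":"array","items":{"type":"number"}}}}},"required":["moves"]}

```bash
mkdir -p pics; cat > h.py <<'E'
import numpy as np, cv2
from scipy.spatial.transform import Rotation as R
from plant import ctrl, viewer
def info(n):
    c=viewer.camera_info(n); return c
def snap(n):
    c=viewer.camera_info(n); im,d=viewer.snapshot(n); np.savez(f'last_{n}.npz',im=im,d=d); return im,d,c
def rot(c):
    o=np.array(c['orientation'],float)
    return o if o.shape==(3,3) else R.from_euler('xyz',o,degrees=True).as_matrix()
def slopes(c,uv):
    K=np.array(c['camera_matrix'],float); k=c['k1']
    return cv2.undistortPoints(np.array(uv,float).reshape(-1,1,2),K,np.array([k,0,0,0.])).reshape(-1,2)
def pts(c,uv,d):
    s=slopes(c,uv); d=np.array(d).reshape(-1,1)
    return (np.c_[s,np.ones(len(s))]*d)@rot(c).T+np.array(c['eye'])
def onz(c,uv,z):
    s=slopes(c,uv); r=np.c_[s,np.ones(len(s))]@rot(c).T; e=np.array(c['eye'])
    return e+r*((z-e[2])/r[:,2:3])
E
python3 - <<'E'
from h import *
print(ctrl.get_obs())
for n in ('scene','top','wrist'):
    im,d,c=snap(n); cv2.imwrite(f'pics/{n}0.png',im); print(n,c)
E
```

```text
{'clock': 0.0, 'joint_pos': array([ 8.81835655e+01,  2.05927460e+01,  6.33219001e-01, -2.11146673e-02,
       -7.01366339e+01, -1.65076101e+01]), 'qvel': array([ 0.00667227,  0.03326782,  0.0039224 ,  0.05726546, -0.02614635,
       -0.01066435]), 'tau': array([ 1.67765702e-04, -5.82711446e+01,  2.93071425e+01,  6.99704468e+00,
        7.23727353e-03, -1.47802734e-04]), 'tool_pos': array([0.21207112, 0.64029106, 0.22560056]), 'orientation': array([ 1.79902162e+02, -8.29540268e-03, -1.83312285e+01]), 'force': array([0.28783097, 0.5711565 , 0.48396897]), 'moment': array([-0.05068308, -0.019762  , -0.01741103]), 'gripper_force': 0.0, 'opening': 0.08776950781232777}
scene {'camera_matrix': array([[525.71261763,   0.        , 321.23634252],
       [  0.        , 525.71261763, 231.28114335],
       [  0.        ,   0.        ,   1.        ]]), 'k1': -0.008067155443272482, 'eye': array([ 1.25626154, -0.17132164,  1.23137714]), 'orientation': array([-147.17766999,    0.38772412,   79.04853462])}
top {'camera_matrix': array([[467.29289156,   0.        , 326.22845623],
       [  0.        , 467.29289156, 234.84859911],
       [  0.        ,   0.        ,   1.        ]]), 'k1': -0.07428881571876203, 'eye': array([ 0.44487073, -0.02243696,  1.2379415 ]), 'orientation': array([-175.16375096,    0.8770716 ,  -90.14421623])}
wrist {'camera_matrix': array([[391.65242053,   0.        , 320.08635678],
       [  0.        , 391.65242053, 233.49729591],
       [  0.        ,   0.        ,   1.        ]]), 'k1': 0.02117681572444269, 'eye': array([0.28285438, 0.61700053, 0.38350182]), 'orientation': array([ 1.63763049e+02, -1.41569958e-01, -1.08404418e+02])}
```

View pics/scene0.png

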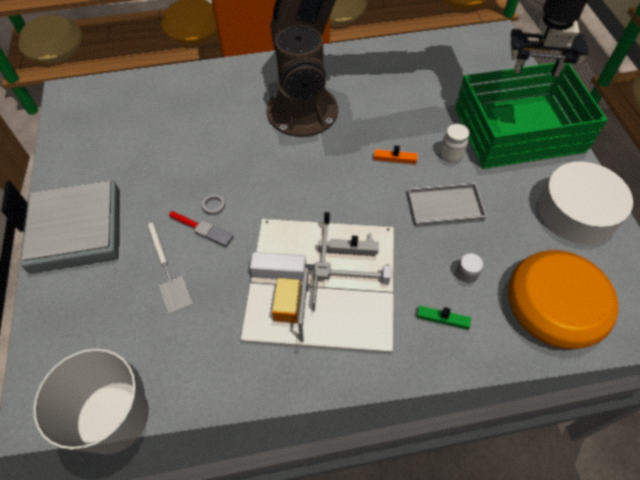

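View pics/top0.png

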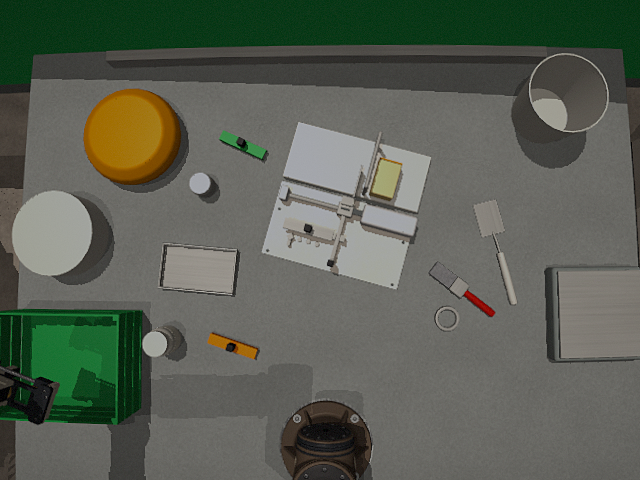

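Top view: cutter in the middle, with the steel cover and its black knob at (308,229), the lever knob at (331,263), and the studs and marker near (290,240). There are three cover look-alikes: steel (308,229) on the rack, green (242,145) and orange (232,346). The steel one on the rack fits. The empty thin-walled tray is at (199,269). The big plate at (600,313) is too large to be the tray.

```bash
python3 - <<'E'
from h import *
z=np.load('last_top.npz'); im,d=z['im'],z['d']; c=info('top')
def P(n,uv,zz): print(n,onz(c,uv,zz).round(4).tolist(), 'depth',[pts(c,[u],d[u[1],u[0]]).round(3).tolist()[0] for u in uv])
P('plate',[(263,252),(397,288)],.006)
P('coverknob',[(308,229)],.083)
P('leverknob',[(331,263)],.078)
P('tray',[(163,244),(238,248),(235,296),(160,291)],.022)
P('cover ends',[(285,223),(333,236)],.051)
cr=cv2.resize(im[180:300,150:420],None,fx=2.9,fy=2.9,interpolation=cv2.INTER_CUBIC); cv2.imwrite('pics/crop1.png',cr)
E
```

```text
plate [[0.5042, 0.1637, 0.006], [0.4086, -0.1891, 0.006]] depth [[0.504, 0.164, 0.006], [0.408, -0.19, 0.001]]
coverknob [[0.5574, 0.0403, 0.083]] depth [[0.558, 0.04, 0.081]]
leverknob [[0.473, -0.0166, 0.078]] depth [[0.473, -0.017, 0.079]]
tray [[0.5252, 0.4279, 0.022], [0.5141, 0.2272, 0.022], [0.3891, 0.2337, 0.022], [0.4014, 0.4331, 0.022]] depth [[0.525, 0.428, 0.022], [0.515, 0.232, 0.0], [0.388, 0.238, 0.0], [0.401, 0.44, 0.003]]
cover ends [[0.5762, 0.101, 0.051], [0.5423, -0.0218, 0.051]] depth [[0.576, 0.101, 0.048], [0.543, -0.022, 0.048]]
```

View pics/crop1.png

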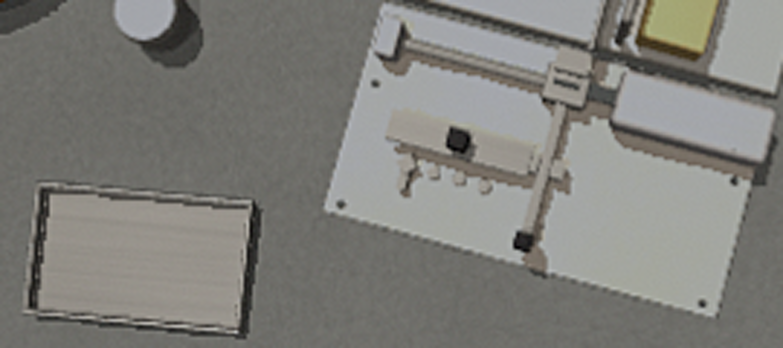

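Call:
{"fn": "step_arm", "kwargs": {
  "moves": [
    [[2.3,-4,0,0.055,8.7],[2.3,-4,0,0,8.7],[2.3,-4,0,0,8.7],[2.3,-4,0,0,8.7],[2.3,-4,0,0,8.7],[2.3,-4,0,0,8.7],[2.3,-4,0,0,8.7],[2.3,-4,0,0,8.7],[2.3,-4,0,0,8.7],[2.3,-4,0,0,8.7]]
  ]
}}

```text
clock: 1.15
tool_pos: [0.4426, 0.239, 0.2267]
orientation: [-180.0, -0.0, -15.2]
force: [1.0, 0.5, 0.7]
opening: 0.0868
gripper_force: 0.0
```

Call:
{"fn": "step_arm", "kwargs": {
  "moves": [
    [[2.3,-4,0,0,8.7],[2.3,-4,0,0,8.7],[2.3,-4,0,0,8.7],[2.3,-4,0,0,8.7],[2.3,-4,0,0,8.7],[0,0,0,0,8.7],[0,0,0,0,8.7]]
  ]
}}

```text
clock: 1.85
tool_pos: [0.5572, 0.0395, 0.2259]
orientation: [180.0, 0.1, -15.3]
force: [0.2, 0.6, -0.8]
opening: 0.087
gripper_force: 0.0
```

```bash
python3 - <<'E'
from h import *
o=ctrl.get_obs(); print(o['clock'],o['tool_pos'],o['orientation'],o['force'])
im,d,c=snap('wrist'); cv2.imwrite('pics/w1.png',im); print(c['eye'],c['orientation'])
np.savez('w1.npz',im=im,d=d,eye=c['eye'],o=c['orientation'])
E
```

```text
1.85 [0.55722376 0.03947006 0.22592838] [ 1.79969081e+02  5.89247702e-02 -1.53404028e+01] [ 0.16226316  0.55574456 -0.82234811]
[0.62924711 0.01971721 0.38361738] [ 1.63692191e+02 -8.90962250e-02 -1.05415015e+02]
```

View pics/w1.png

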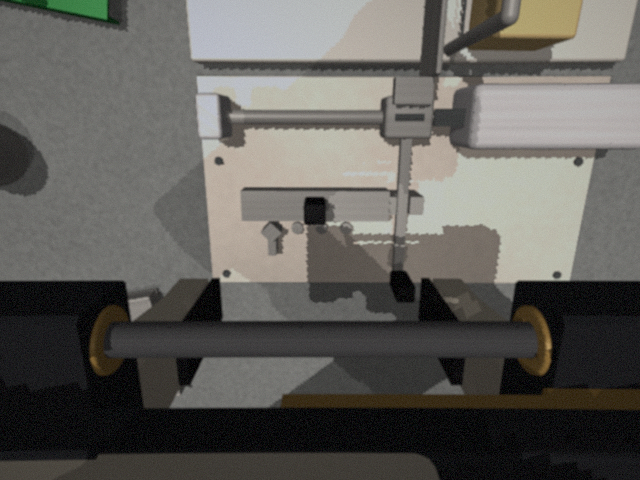

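The wrist view shows the cover roof at x 242–390, y 188–220, its knob at (315,208), the marker diamond with its fin at (272,233) and round studs at (297,228), (322,228) and (347,227). The lever knob top is at (402,290). The only diamond with a fin is the leftmost of the four.

```bash
python3 - <<'E'
from h import *
z=np.load('w1.npz'); im,d=z['im'],z['d']; c=info('wrist'); c['eye']=z['eye'];c['orientation']=z['o']
def P(n,uv): 
    q=np.array([pts(c,[u],np.median(d[u[1]-1:u[1]+2,u[0]-1:u[0]+2]))[0] for u in uv]); print(n,q.round(4).tolist()); return q
P('knobtop',[(315,202),(315,212)]); P('roof',[(245,203),(387,205)]); P('leverknob',[(402,280)]);P('marker',[(272,231)]);P('studs',[(297,228),(347,227)])
P('rack',[(418,204)]);P('bar',[(403,180)])
print('onz marker',onz(c,[(272,233)],.02),'stud',onz(c,[(297,228),(322,228),(347,227)],.012))
print('knob',onz(c,[(306,197),(325,197)],.079))
print('roof corners',onz(c,[(242,189),(390,188),(390,220),(242,220)],.047).round(4).tolist())
# cutter fit from the plate: holes? plate corners
print('plate',onz(c,[(213,282),(197,78),(610,78)],.006).round(4).tolist())
g=cv2.cvtColor(im,cv2.COLOR_BGR2GRAY); m=(g<45)
for y0,y1,x0,x1,zz in((190,230,300,330,.079),(268,305,385,418,.078)):
    ys,xs=np.nonzero(m[y0:y1,x0:x1]); print('dark',xs.min()+x0,xs.max()+x0,ys.min()+y0,ys.max()+y0)
    k=d[y0:y1,x0:x1]; yy,xx=np.mgrid[y0:y1,x0:x1]; q=pts(c,np.c_[xx.ravel(),yy.ravel()],k.ravel()); s=q[(q[:,2]>.07)&(q[:,2]<.09)]; print(len(s),s.mean(0),s.min(0),s.max(0))
E
```

```text
knobtop [[0.568, 0.0404, 0.0723], [0.5614, 0.0421, 0.0785]]
roof [[0.5783, 0.1015, 0.0462], [0.5436, -0.0181, 0.0469]]
leverknob [[0.4797, -0.0138, 0.0661]]
marker [[0.5432, 0.09, 0.0278]]
studs [[0.5355, 0.0686, 0.0111], [0.5235, 0.0208, 0.0116]]
rack [[0.5363, -0.045, 0.0435]]
bar [[0.5599, -0.0374, 0.0395]]
onz marker [[0.53939724 0.09211357 0.02      ]] stud [[0.53576756 0.06846719 0.012     ]
 [0.52921602 0.04474468 0.012     ]
 [0.52365187 0.02076615 0.012     ]]
knob [[0.57507547 0.04568648 0.079     ]
 [0.57108863 0.03124153 0.079     ]]
roof corners [[0.5908, 0.0999, 0.047], [0.5576, -0.0238, 0.047], [0.5297, -0.0176, 0.047], [0.5646, 0.1087, 0.047]]
plate [[0.5016, 0.1698, 0.006], [0.6918, 0.1162, 0.006], [0.5928, -0.2383, 0.006]]
dark 304 325 198 224
503 [0.56066342 0.04276508 0.07813085] [0.54975056 0.03264819 0.07043441] [0.57011677 0.05326399 0.08115676]
dark 389 415 270 303
387 [ 0.47288148 -0.01279091  0.07662514] [ 0.46211309 -0.02226419  0.07001738] [ 0.48075444 -0.00392747  0.0798177 ]
```

The wanted notch is 120 mm from home, by lever-to-marker distance along the cutter's x (119 mm). The cover's centre is (0.5605, 0.0420), with yaw about 75°.

Call:
{"fn": "step_arm", "kwargs": {
  "moves": [
    [[0.35,0.27,-4,0,8.7],[0,0,-4,0,8.7],[0,0,-4,0,6],[0,0,-2.5,0,5],[0,0,-1.5,0,4],[0,0,-1.2,0,4],[0,0,0,0,4],[0,0,0,0,4]]
  ]
}}

```text
clock: 2.7
tool_pos: [0.561, 0.0442, 0.0552]
orientation: [-180.0, -0.0, -15.1]
force: [-0.1, -0.2, -0.1]
opening: 0.0448
gripper_force: 0.0
```

Call:
{"fn": "step_arm", "kwargs": {
  "moves": [
    [[0,0,0,0,1],[0,0,0,0,0.5],[0,0,0,0,0.5],[0,0,0,0,0.5],[0,0,0,0,0.5],[0,0,0,0,0.5]]
  ]
}}

```text
clock: 3.3
tool_pos: [0.561, 0.0435, 0.0551]
orientation: [-180.0, -0.0, -15.2]
force: [-1.8, 0.6, 6.2]
opening: 0.0182
gripper_force: 30.0
```

Call:
{"fn": "step_arm", "kwargs": {
  "moves": [
    [[0,0,0.5,0,0.5],[0,0,1,0,0.5],[0,0,2,0,0.5],[0,0,3,0,0.5],[0,0,3,0,0.5],[0,0,2,0,0.5],[0,0,0,0,0.5]]
  ]
}}

```text
clock: 4.0
tool_pos: [0.5625, 0.0439, 0.1735]
orientation: [-179.8, -0.3, -15.1]
force: [0.1, 0.3, -2.4]
opening: 0.018
gripper_force: 30.0
```

```bash
python3 - <<'E'
from h import *
o=ctrl.get_obs(); print(o['clock'],o['tool_pos'],o['force'],o['opening'],o['gripper_force'])
im,d,c=snap('scene'); im2,d2,c2=snap('top'); 
a=cv2.resize(im[180:330,220:520],(780,390)); cv2.imwrite('pics/s1.png',a)
np.savez('c.npz',s=im,t=im2)
# tray from scene camera as check
print(c['eye'])
E
```

```text
4.0 [0.56250206 0.04392613 0.17345716] [ 0.07011334  0.28698044 -2.35677767] 0.017975141599355458 29.99973714351654
[ 1.25626154 -0.17132164  1.23137714]
```

View pics/s1.png

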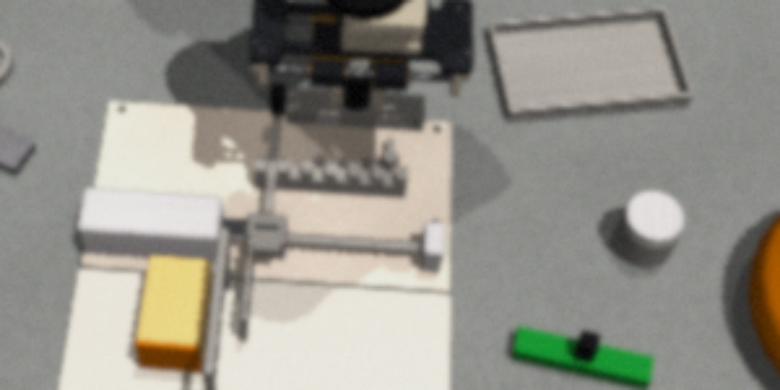

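Cover is held level and the six notches are exposed. The marker (crop 388,150) stands beside the last notch. The lever is still down at home. Going to the tray.

Call:
{"fn": "step_arm", "kwargs": {
  "moves": [
    [[-1.5,4.1,0,0.05,0.5],[-1.5,4.1,0,0.05,0.5],[-1.5,4.1,0,0.05,0.5],[-1.5,4.1,0,0.058,0.5],[-1.5,4.1,0,0,0.5],[-1.5,4.1,0,0,0.5],[-1.5,4.1,0,0,0.5],[0,0,-3,0,0.5],[0,0,-3,0,0.5],[0,0,0,0,0.5]]
  ]
}}

```text
clock: 5.1
tool_pos: [0.4528, 0.3279, 0.1045]
orientation: [179.6, 0.4, -3.3]
force: [-0.5, -0.0, -2.5]
opening: 0.018
gripper_force: 30.0
```

Call:
{"fn": "step_arm", "kwargs": {
  "moves": [
    [[0,0,-2.5,0,0.5],[0,0,-2,0,0.5],[0,0,-1.5,0,0.5],[0,0,-1,0,0.5],[0,0,-0.5,0,0.5],[0,0,0,0,0.5],[0,0,0,0,0.5]]
  ]
}}

```text
clock: 5.8
tool_pos: [0.4561, 0.3308, 0.0353]
orientation: [-180.0, -0.0, -3.3]
force: [-0.7, 0.5, -1.6]
opening: 0.0175
gripper_force: 30.0
```

Call:
{"fn": "step_arm", "kwargs": {
  "moves": [
    [[0,0,-0.15,0,0.5],[0,0,0,0,0.5],[0,0,-0.1,0,0.5],[0,0,0,0,0.5]]
  ]
}}

```text
clock: 6.2
tool_pos: [0.4559, 0.3307, 0.0332]
orientation: [-180.0, -0.0, -3.2]
force: [-2.3, -1.6, 7.1]
opening: 0.0177
gripper_force: 30.0
```

Call:
{"fn": "step_arm", "kwargs": {
  "moves": [
    [[0,0,0,0,2],[0,0,0,0,2.5],[0,0,0,0,4],[0,0,0,0,4],[0,0,2,0,4],[0,0,4,0,4],[0,0,4,0,4],[0,0,4,0,4],[0,0,2,0,4],[0,0,0,0,4]]
  ]
}}

```text
clock: 7.2
tool_pos: [0.457, 0.3319, 0.1958]
orientation: [-179.7, -0.2, -3.2]
force: [0.6, -0.2, 0.3]
opening: 0.04
gripper_force: 0.0
```

```bash
python3 - <<'E'
from h import *
o=ctrl.get_obs(); print(o['clock'],o['tool_pos'],o['force'],o['opening'])
im,d,c=snap('wrist'); ys,xs=np.mgrid[100:330,150:500]
q=pts(c,np.c_[xs.ravel(),ys.ravel()],d[100:330,150:500].ravel())
m=(abs(q[:,0]-.456)<.06)&(abs(q[:,1]-.3307)<.1)
r=q[m&(q[:,2]>.0235)&(q[:,2]<.030)]; print(len(r),r.mean(0),r.min(0),r.max(0))
A=np.c_[r[:,:2]-r[:,:2].mean(0),np.ones(len(r))]; print('roof plane',np.linalg.lstsq(A,r[:,2],rcond=None)[0])
f=q[m&(q[:,2]<.01)]; print('floor',len(f),np.median(f[:,2]) if len(f) else 0)
cv2.imwrite('pics/w2.png',im)
E
```

```text
7.2 [0.45704475 0.33186896 0.19584868] [ 0.59086097 -0.24584868  0.3002155 ] 0.04004778577175061
3881 [0.45505593 0.32961539 0.02476366] [0.39742634 0.24116036 0.0235015 ] [0.51351754 0.39546952 0.02992788]
roof plane [ 0.00400732 -0.00126269  0.02476366]
floor 20862 0.003653406807307219
```

View pics/w2.png

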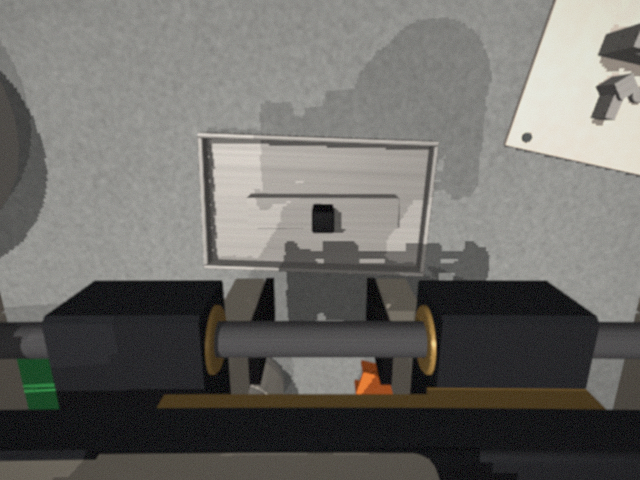

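The cover lies flat and upright in the tray, knob up at (322,218), roof at z 25 mm, long side along the tray's long side. Next, the lever.

Call:
{"fn": "step_arm", "kwargs": {
  "moves": [
    [[0.2,-4.33,0,-0.05,4],[0.2,-4.33,0,-0.05,4],[0.2,-4.33,0,-0.05,4],[0.2,-4.33,0,-0.058,4],[0.2,-4.33,0,0,5],[0.2,-4.33,0,0,5],[0.2,-4.33,0,0,5],[0.2,-4.33,0,0,5],[0,0,-3,0,5],[0,0,0,0,5]]
  ]
}}

```text
clock: 8.25
tool_pos: [0.4686, -0.0179, 0.1582]
orientation: [179.8, 0.4, -15.4]
force: [-0.3, -0.0, -0.1]
opening: 0.0503
gripper_force: 0.0
```

Call:
{"fn": "step_arm", "kwargs": {
  "moves": [
    [[0,0,0,0,5],[0,0,0,0,5]]
  ]
}}

```text
clock: 8.45
tool_pos: [0.4722, -0.0152, 0.1626]
orientation: [180.0, -0.0, -15.1]
force: [0.1, -0.2, 0.1]
opening: 0.0498
gripper_force: 0.0
```

```bash
python3 - <<'E'
from h import *
o=ctrl.get_obs(); print(o['clock'],o['tool_pos'],o['orientation'])
im,d,c=snap('wrist'); ys,xs=np.mgrid[0:480,0:640]
q=pts(c,np.c_[xs.ravel(),ys.ravel()],d.ravel())
dr=np.deg2rad(75); X=np.array([np.cos(dr),np.sin(dr)]);Y=np.array([-X[1],X[0]])
def rep(n,m):
    s=q[m]; print(n,len(s), s.mean(0).round(4) if len(s) else '', [(np.percentile(s[:,:2]@v,[2,98])).round(4).tolist() for v in (X,Y)] if len(s) else '')
near=np.hypot(q[:,0]-.473,q[:,1]+.0145)<.03
rep('knob',near&(q[:,2]>.070)&(q[:,2]<.085))
rep('top',near&(q[:,2]>.075)&(q[:,2]<.082))
rep('bar',(q[:,2]>.035)&(q[:,2]<.0415)&(abs((q[:,:2]-[.51,-.025])@Y)<.03)&(abs((q[:,:2]-[.51,-.025])@X)<.012))
mk=q[(np.hypot(q[:,0]-.5415,q[:,1]-.091)<.016)&(q[:,2]>.022)&(q[:,2]<.034)]; print('marker',len(mk),mk.mean(0) if len(mk) else '',mk[:,:2].mean(0)@X if len(mk) else '')
print('expect',np.array([.473,-.0145])@X,np.array([.473,-.0145])@Y)
E
```

```text
8.45 [ 0.47215602 -0.01521378  0.16259663] [ 1.79990874e+02 -1.81633821e-02 -1.50912792e+01]
knob 615 [ 0.4725 -0.0135  0.0769] [[0.1014, 0.1171], [-0.4667, -0.4518]]
top 563 [ 0.4719 -0.0134  0.0773] [[0.1014, 0.1171], [-0.4664, -0.4518]]
bar 1065 [ 0.5111 -0.0245  0.0396] [[0.1043, 0.113], [-0.5281, -0.4703]]
marker 543 [0.53950926 0.09152204 0.0263839 ] 0.22803877253620353
expect 0.1084154838523008 -0.46063579198871585
```

Call:
{"fn": "step_arm", "kwargs": {
  "moves": [
    [[-0.05,0.17,-3,0,5],[0,0,-3,0,5],[0,0,-2.5,0,4],[0,0,-1.5,0,4],[0,0,-1,0,4],[0,0,-0.9,0,4],[0,0,0,0,3],[0,0,0,0,3]]
  ]
}}

```text
clock: 9.3
tool_pos: [0.4717, -0.0139, 0.0436]
orientation: [-180.0, -0.0, -15.1]
force: [0.1, -0.6, 0.7]
opening: 0.032
gripper_force: 0.0
```

Call:
{"fn": "step_arm", "kwargs": {
  "moves": [
    [[0,0,0,0,1.8],[0,0,0,0,0.5],[0,0,0,0,0.5],[0,0,0,0,0.5],[0,0,0,0,0.5]]
  ]
}}

```text
clock: 9.8
tool_pos: [0.4719, -0.0133, 0.0437]
orientation: [-179.9, -0.1, -15.2]
force: [-2.2, 6.6, 2.1]
opening: 0.0158
gripper_force: 30.0
```

Call:
{"fn": "step_arm", "kwargs": {
  "moves": [
    [[0.02,0.08,0,0,0.5],[0.11,-0.03,0.72,0,0.5],[0,0,0,0,0.5]]
  ]
}}

```text
clock: 10.1
tool_pos: [0.4731, -0.0134, 0.0511]
orientation: [-179.9, -0.1, -15.2]
force: [1.1, 3.0, -3.0]
opening: 0.0159
gripper_force: 30.0
```

Call:
{"fn": "step_arm", "kwargs": {
  "moves": [
    [[0.15,-0.04,0.72,0,0.5],[0.18,-0.05,0.7,0,0.5],[0.22,-0.06,0.7,0,0.5],[0.25,-0.07,0.68,0,0.5],[0.11,-0.03,0.28,0,0.5],[0,0,0,0,0.5],[0,0,0,0,0.5]]
  ]
}}

```text
clock: 10.8
tool_pos: [0.4819, -0.016, 0.0814]
orientation: [-180.0, -0.0, -15.2]
force: [0.2, 4.8, 0.0]
opening: 0.0158
gripper_force: 30.0
```

Call:
{"fn": "step_arm", "kwargs": {
  "moves": [
    [[0.13,0.48,0,0,0.5],[0.26,0.97,0,0,0.5],[0.26,0.97,0,0,0.5],[0.26,0.97,0,0,0.5],[0.26,0.97,0,0,0.5],[0.13,0.48,0,0,0.5],[0,0,0,0,0.5]]
  ]
}}

```text
clock: 11.5
tool_pos: [0.4945, 0.0306, 0.081]
orientation: [179.8, 0.0, -15.2]
force: [3.7, -10.8, -1.7]
opening: 0.0156
gripper_force: 30.0
```

Call:
{"fn": "step_arm", "kwargs": {
  "moves": [
    [[0.13,0.48,0,0,0.5],[0.26,0.97,0,0,0.5],[0.26,0.97,0,0,0.5],[0.26,0.97,0,0,0.5],[0.26,0.97,0,0,0.5],[0.26,0.97,0,0,0.5],[0.26,0.97,0,0,0.5],[0.13,0.48,0,0,0.5],[0,0,0,0,0.5],[0,0,0,0,0.5]]
  ]
}}

```text
clock: 12.5
tool_pos: [0.5127, 0.0967, 0.0808]
orientation: [179.7, 0.0, -15.2]
force: [7.7, -15.4, -3.4]
opening: 0.016
gripper_force: 30.1
```

```bash
cat > m.py <<'E'
from h import *
import sys
o=ctrl.get_obs(); print(o['clock'],o['tool_pos'],o['force'],o['opening'])
im,d,c=snap('wrist'); ys,xs=np.mgrid[0:480,0:640]
q=pts(c,np.c_[xs.ravel(),ys.ravel()],d.ravel())
dr=np.deg2rad(75); X=np.array([np.cos(dr),np.sin(dr)]);Y=np.array([-X[1],X[0]])
q=np.c_[q[:,:2]@X,q[:,:2]@Y,q[:,2]]
print('tool',o['tool_pos'][:2]@X,o['tool_pos'][:2]@Y)
mk=q[(np.hypot(q[:,0]-.228,q[:,1]+.4975)<.016)&(q[:,2]>.022)&(q[:,2]<.034)]
if len(mk): print('marker',len(mk),mk.mean(0),np.percentile(mk[:,0],[2,98]))
for a in (-.62,-.60,-.58,-.56,-.55,-.54,-.52,-.50,-.49):
    s=q[(abs(q[:,1]-a)<.005)&(abs(q[:,0]-.229)<.016)&(q[:,2]>.036)&(q[:,2]<.09)]
    if len(s)>20: print('bar@%.2f'%a,len(s),np.percentile(s[:,0],[3,97]).round(4),np.median(s[:,2]).round(4))
s=q[(q[:,0]>.09)&(q[:,0]<.26)&(abs(q[:,1]+.531)<.003)&(q[:,2]>.035)&(q[:,2]<.05)]
h,e=np.histogram(s[:,0],bins=np.arange(.09,.262,.003)); print('teeth',[(round(a,3),int(b)) for a,b in zip(e,h)])
cv2.imwrite('pics/'+sys.argv[1],im)
E
python3 m.py w3.png
```

```text
12.5 [0.51272883 0.09669408 0.08081621] [  7.68974454 -15.41139138  -3.42323935] 0.01595005085341677
tool 0.22610329525076833 -0.4702317516444871
marker 369 [ 0.23247716 -0.49717442  0.0266651 ] [0.22990558 0.2374805 ]
bar@-0.58 494 [0.2195 0.2284] 0.0461
bar@-0.56 476 [0.2201 0.2285] 0.0514
bar@-0.55 458 [0.2201 0.2286] 0.0541
bar@-0.54 687 [0.2148 0.2436] 0.0559
bar@-0.52 689 [0.2143 0.2433] 0.0612
bar@-0.50 454 [0.2204 0.2289] 0.0673
bar@-0.49 434 [0.2209 0.229 ] 0.0699
teeth [(np.float64(0.09), 65), (np.float64(0.093), 72), (np.float64(0.096), 81), (np.float64(0.099), 78), (np.float64(0.102), 156), (np.float64(0.105), 0), (np.float64(0.108), 0), (np.float64(0.111), 0), (np.float64(0.114), 54), (np.float64(0.117), 86), (np.float64(0.12), 79), (np.float64(0.123), 82), (np.float64(0.126), 126), (np.float64(0.129), 0), (np.float64(0.132), 0), (np.float64(0.135), 0), (np.float64(0.138), 61), (np.float64(0.141), 79), (np.float64(0.144), 69), (np.float64(0.147), 74), (np.float64(0.15), 109), (np.float64(0.153), 0), (np.float64(0.156), 0), (np.float64(0.159), 0), (np.float64(0.162), 57), (np.float64(0.165), 84), (np.float64(0.168), 81), (np.float64(0.171), 80), (np.float64(0.174), 75), (np.float64(0.177), 0), (np.float64(0.18), 0), (np.float64(0.183), 0), (np.float64(0.186), 66), (np.float64(0.189), 78), (np.float64(0.192), 77), (np.float64(0.195), 75), (np.float64(0.198), 49), (np.float64(0.201), 0), (np.float64(0.204), 0), (np.float64(0.207), 0), (np.float64(0.21), 60), (np.float64(0.213), 72), (np.float64(0.216), 73), (np.float64(0.219), 12), (np.float64(0.222), 0), (np.float64(0.225), 0), (np.float64(0.228), 0), (np.float64(0.231), 0), (np.float64(0.234), 74), (np.float64(0.237), 76), (np.float64(0.24), 81), (np.float64(0.243), 77), (np.float64(0.246), 17), (np.float64(0.249), 0), (np.float64(0.252), 0), (np.float64(0.255), 0), (np.float64(0.258), 0)]
```

View pics/w3.png

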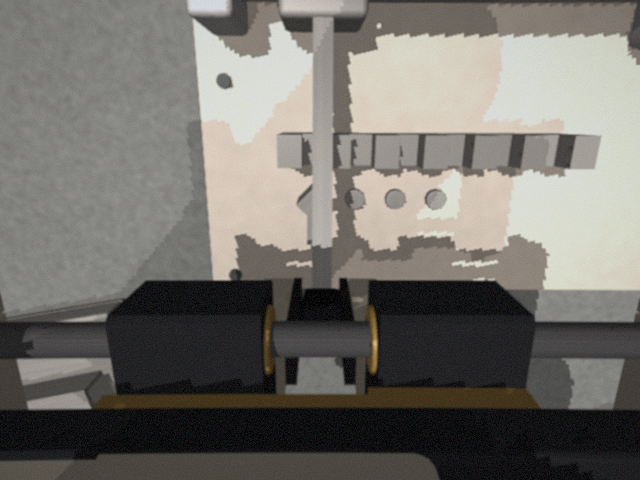

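The marker's diamond at (305,198) is just left of the bar, and the bar (x≈323 px) sits over the edge of the tooth right of the last notch. The bar is at X 0.2243 and the notch centre at about 0.2285, so it needs about 4 mm more.

Call:
{"fn": "step_arm", "kwargs": {
  "moves": [
    [[0.06,0.2,0,0,0.5],[0.05,0.2,0,0,0.5],[0,0,0,0,0.5],[0,0,0,0,0.5]]
  ]
}}

```text
clock: 12.95
tool_pos: [0.5138, 0.1004, 0.0808]
orientation: [179.7, 0.0, -15.2]
force: [8.4, -14.7, -3.6]
opening: 0.0162
gripper_force: 30.0
```

```bash
python3 m.py w4.png | grep -v teeth
```

```text
12.95 [0.51377484 0.10041836 0.08083367] [  8.36373556 -14.71168523  -3.64935293] 0.0161541584599642
tool 0.22997139887797974 -0.4702782001648616
marker 151 [ 0.23066406 -0.50016116  0.02719722] [0.2195308  0.23777309]
bar@-0.58 496 [0.2234 0.2322] 0.0461
bar@-0.56 478 [0.2239 0.2324] 0.0514
bar@-0.55 458 [0.224  0.2324] 0.0541
bar@-0.54 735 [0.2148 0.2433] 0.0558
bar@-0.52 735 [0.2145 0.2431] 0.0611
bar@-0.50 453 [0.2242 0.2328] 0.0673
bar@-0.49 436 [0.2247 0.2328] 0.0699
```

Bar centre is 0.2281 and the notch centre, from the tooth edges, 0.2283, so it is lined up. Lowering.

Call:
{"fn": "step_arm", "kwargs": {
  "moves": [
    [[-0.11,0.03,-0.28,0,0.5],[-0.25,0.07,-0.68,0,0.5],[-0.22,0.06,-0.7,0,0.5],[-0.18,0.05,-0.7,0,0.5],[0,0,0,0,0.5]]
  ]
}}

```text
clock: 13.5
tool_pos: [0.5043, 0.1021, 0.0562]
orientation: [179.6, 0.2, -15.2]
force: [4.0, -15.6, -0.4]
opening: 0.0159
gripper_force: 30.0
```

Call:
{"fn": "step_arm", "kwargs": {
  "moves": [
    [[-0.14,0.04,-0.6,0,0.5],[-0.12,0.03,-0.6,0,0.5],[0,0,-0.1,0,0.5],[0,0,0,0,0.5],[0,0,0,0,0.5]]
  ]
}}

```text
clock: 14.0
tool_pos: [0.5017, 0.1029, 0.0441]
orientation: [179.6, 0.2, -15.2]
force: [-0.4, -15.0, 4.7]
opening: 0.0156
gripper_force: 30.0
```

Call:
{"fn": "step_arm", "kwargs": {
  "moves": [
    [[0,0,-0.1,0,0.5],[0,0,-0.1,0,0.5],[-0.03,-0.1,0,0,0.5],[-0.03,-0.1,0,0,0.5],[0,0,-0.05,0,0.5],[0,0,0,0,0.5]]
  ]
}}

```text
clock: 14.6
tool_pos: [0.5015, 0.1021, 0.0434]
orientation: [179.7, 0.1, -15.2]
force: [-8.8, -7.3, 23.0]
opening: 0.0158
gripper_force: 30.0
```

```bash
python3 m.py w5.png | grep -v teeth
```

```text
14.6 [0.50147811 0.10207109 0.04336008] [-8.76239545 -7.2788759  23.00359756] 0.015786400540216936
tool 0.2283851918228794 -0.45797271260168515
marker 363 [ 0.23202523 -0.49864693  0.02690311] [0.22003992 0.23787739]
bar@-0.56 706 [0.2222 0.2308] 0.0395
bar@-0.55 665 [0.2225 0.2309] 0.0395
bar@-0.54 1017 [0.2146 0.2436] 0.0402
bar@-0.52 987 [0.2142 0.2436] 0.0402
bar@-0.50 497 [0.223  0.2314] 0.0394
bar@-0.49 477 [0.223  0.2315] 0.0394
```

Call:
{"fn": "step_arm", "kwargs": {
  "moves": [
    [[-0.02,-0.07,0.05,0,0.5],[0,0,0,0,0.5],[0,0,0,0,2],[0,0,0,0,3],[0,0,0,0,4],[0,0,0,0,4]]
  ]
}}

```text
clock: 15.25
tool_pos: [0.5028, 0.104, 0.0423]
orientation: [180.0, 0.0, -15.2]
force: [-1.4, 0.3, -0.0]
opening: 0.0373
gripper_force: 0.0
```

```bash
python3 m.py w6.png | grep -v teeth
```

```text
15.25 [0.50278317 0.10395875 0.04226923] [-1.37469434  0.30689029 -0.00827407] 0.03726634490682983
tool 0.23054630392397601 -0.4587447392220561
marker 365 [ 0.23210383 -0.49868181  0.02679181] [0.22004375 0.23785573]
bar@-0.56 699 [0.2222 0.2307] 0.0396
bar@-0.55 663 [0.2225 0.2308] 0.0397
bar@-0.54 998 [0.2145 0.2437] 0.0402
bar@-0.52 1030 [0.2142 0.2434] 0.0403
bar@-0.50 517 [0.2228 0.2315] 0.0396
bar@-0.49 477 [0.2231 0.2316] 0.0396
```

The stop holds on its own and the bar is fully down. Rising clear, with one last look before handing in.

Call:
{"fn": "step_arm", "kwargs": {
  "moves": [
    [[0,0,1,0,4],[0,0,3,0,4],[0,0,4,0,4],[0,0,4,0,4],[0,0,4,0,4],[-1,4,2,0,4],[-1,4,0,0,4],[-1,4,0,0,4],[0,0,0,0,4],[0,0,0,0,4]]
  ]
}}

```text
clock: 16.3
tool_pos: [0.4725, 0.2248, 0.223]
orientation: [-180.0, -0.0, -15.0]
force: [0.2, -0.9, -1.1]
opening: 0.0401
gripper_force: 0.0
```

```bash
python3 - <<'E'
from h import *
o=ctrl.get_obs(); print(o['clock'],o['tool_pos'],o['force'])
im,d,c=snap('scene'); cv2.imwrite('pics/s2.png',cv2.resize(im[140:340,200:520],(800,500)))
E
```

```text
16.3 [0.47246557 0.22482139 0.22298154] [ 0.16893709 -0.87603287 -1.06457905]
```

View pics/s2.png

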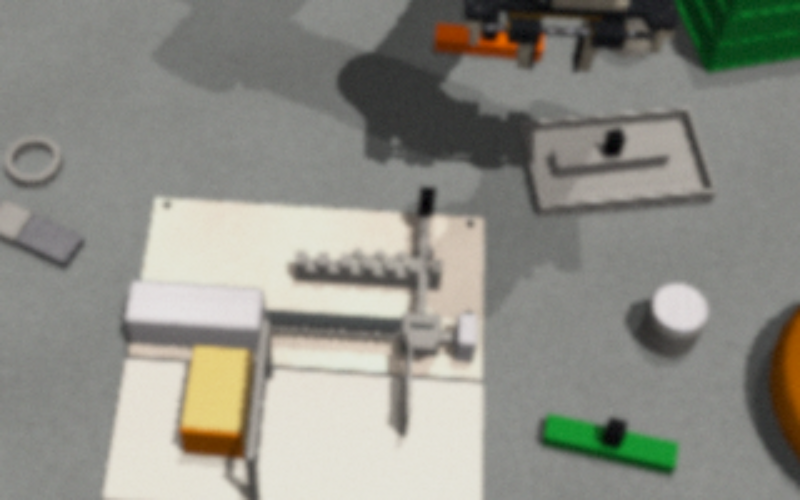

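The stop stands at the last notch (lever at 422,265), the cover lies in the tray (613,155), the arm is clear and the other things have not moved.

```bash
python3 -c "
from plant import close_job
print(close_job())"
```

```text
the job is handed in; nothing more can be done
None
```

I've handed in the job: the cover lies upright and flat on the tray floor, and the stop is held in the notch beside the marker (120 mm from home) with its lever fully down and released. The last picture, at 16.3 s of the 58 s, showed the arm clear and nothing else in view moved.

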